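Ease the emery stick out of the filings tray

TASK

A wooden emery stick has ended up on the floor of the filings tray, under the two ledges, and the gap between them is shorter than the stick. Take it out through the gap, tilting it slantwise, without forcing it hard against the tray, and finish holding it still and level above the tray, a hand's breadth clear of the ledges: do not put it down or let go. Leave the spectacles, the screwdriver and the jar where they are.

Things in the scene. Friction and masses are not known exactly. Their poses are not given: they have to be found in the camera images.
- tray: Grey metal tray fixed to the bench, 130 (x) x 280 (y) x 60 mm high (all sizes and offsets here in mm), open on top between two plywood ledges that cover its ends. Origin: centre of its underside; z up; y to the robot's left within 35 degrees. Walls 5, floor 4 thick: inside 120 x 270 (y -135 to 135), 50 high from floor (z 4) to the ledges' undersides (z 54).
- opening (a point): Middle of the gap between the ledges, at the height of their tops: (0, 20, 60) in the tray's frame; same axes. The gap is 140 long (tray y -50 to 90) and 120 wide (x -60 to 60).
- deep_ledge (a point): Middle of the edge of the deeper ledge, at its top: (0, -50, 60) in the tray's frame. This ledge covers y -140 to -50 (85 of the inside) over the full width and is 6 thick (z 54 to 60).
- shallow_ledge (a point): Middle of the edge of the shallower ledge, at its top: (0, 90, 60) in the tray's frame. This ledge covers y 90 to 140 (45 of the inside) over the full width and is 6 thick (z 54 to 60).
- stick: Emery stick: straight wooden bar 200 long (y), 18 wide (x), 12 thick (z), about 35 g, evenly weighted, its last 40 at end_a wrapped in grey emery paper. Origin: centre of its underside. At the start it lies flat on the tray's floor, along the tray's length within 8 degrees (its y as the tray's y), both ends hidden under the ledges, its middle seen in the gap.
- end_a (a point): Centre of the stick's emery-covered end face: (0, 100, 6) in the stick's frame.
- end_b (a point): Centre of the stick's bare end face: (0, -100, 6) in the stick's frame.
- spectacles: Loose folded spectacles, 145 x 48 x 20, lying on the bench beyond the tray; origin under their middle. To be left alone.
- screwdriver: Loose screwdriver lying on the bench beyond the tray, about 200 long and under 35 high; origin under its middle. To be left alone.
- jar: Loose closed white jar with black cap, 48 across, 48 high, standing on the robot's side of the tray; origin under its centre. To be left alone.
Things that resemble listed ones, but are neither listed nor needed, are in the scene too. Several things have the shape of the stick; the one meant has the colours described above.

How it is judged:
On the way:
1. one end of the stick is up through the gap, above the ledges, while the other is still below them (((height (world z) of end_a above 0.065 m and height (world z) of end_b below 0.055 m) or (height (world z) of end_b above 0.065 m and height (world z) of end_a below 0.055 m))), for 0.1 s.
At the end, for the whole second after the job is handed in: The stick is held in the fingers, still, touching nothing of the tray, level along its length within 14 degrees, both its ends at least 40 mm above the ledges' tops (100 mm above the bench), its middle within 150 mm sideways of the middle of the gap (height (world z) of each of end_a, end_b above 0.1 m and angle between end_a's own y axis and vertical between 1.32 and 1.82 rad and horizontal distance between stick and opening below 0.15 m and contact force between the fingers and stick above 1 N and contact force between stick and tray below 0.1 N and linear speed of stick below 0.02 m/s); the arm keeps its last pose, push and grip.
It fails at once if the place of the spectacles changes by over 30 mm (distance of spectacles from where it was at the start of the episode above 0.03 m).
It fails at once if the place of the screwdriver changes by over 30 mm (distance of screwdriver from where it was at the start of the episode above 0.03 m).
It fails at once if the place of the jar changes by over 30 mm (distance of jar from where it was at the start of the episode above 0.03 m).
It fails at once if the stick is forced against the tray with more than 40 N (contact force between stick and tray above 40 N).
It also fails if it takes over 40 s, if anything falls off the work surface, if the arm or the gripper's body presses on something with over 40 N, if the wrist force passes 120 N, or if a joint passes its speed limit or range.

ROBOT

A 6-joint arm with a two-finger parallel gripper is mounted at the origin on the work surface. World frame = base frame: x ahead of the robot, y to its left, z up, the work surface at z = 0. Lengths are in m, angles in rad, forces in N, time in s.
With the tool pointing down it reaches from about 0.225 to 0.725 m from the base axis. Payload 3.1 kg.
Tool frame: the origin (TCP) lies midway between the tips of the shut fingers; the grasp point (between the pads) lies 19 mm behind it; z points along the fingers, y is the line along which they close (so a half turn about z gives the same grasp; the last joint's range is limited). The gripper opens to 85 mm and grips with 20 to 120 N. Pads are 22 mm wide; open, the fingers measure 114 mm over their backs; the gripper's body (76 mm by 85 mm) begins 54 mm behind the grasp point. The pads swing forward as they close: fully open they stand 13 mm farther back than shut.
Start: joints at [1.092, 0.048, 0.099, 1.622, 0, 1.443], TCP at [0.18, 0.493, 0.231] pointing down, gripper open.
Joint ranges: [-2.91, 2.91], [-0.99, 1.94], [-1.21, 1.42], [-2.12, 2.29], [-1.49, 1.47], [-3.14, 3.14]. Speed limits (rad/s): [2.79, 2.79, 3.14, 3.14, 3.14, 3.14].

INTERFACE

Orientations are given as a unit quaternion [w, x, y, z].
In Python, from rig import env gives the robot as it stands. The module is installed in compiled form; this text tells all that it offers.
- The arm moves only by the tool jog_arm, never from a script. Its argument "moves" is a list of rows, each an object of numbers: "tx", "ty", "tz": the shift along the tool's x, y, z in mm; "wx", "wy", "wz": the turn, a rotation vector about the tool's x, y, z in rad; "fingers": the finger opening in mm, from 0 to 85.4. In form: [{"tx": .., "ty": .., "tz": .., "wx": .., "wy": .., "wz": .., "fingers": ..}, ...]. A call has 1 to 5 rows; each row is the pose to reach, as a shift and turn from the pose commanded when the call began, along the tool's axes at that moment; what a row does not reach only later rows make up. A row lasts 1/10 s, in which the tool goes at most 50 mm and 8.59 degrees, less where a joint would pass 70% of its speed; a pose out of reach is approached as far as the arm can. A call with a gripper value outside its range is refused whole. The fingers move at their own pace and stop on an object; the grip force is fixed at half the most. Time passes only in rows, so rows that repeat a pose let the fingers close. It gives the time, the measured TCP pose, the force, the opening and the grip force at its end, in the units of the state.
- env.observe(): the state, without advancing time (a new reading comes with each control period).
- env.read_camera(name): name is "scene" or "top" or "wrist"; returns a dict with "pixels" (420x560x3 uint8, red, green, blue), "intrinsics" (3x3 intrinsics, pixels), "world_from_camera" (4x4, takes a point from camera to world coordinates); the wrist camera has in their place "hand_eye" (4x4, takes a point from camera to tool coordinates, whose origin is the TCP and whose axes are the flange's). Camera axes: x right, y down, z forward; pixel columns grow to the right and rows downward; lengths in m; the calibration is good to about 2 mm. The wrist camera is an equidistant fisheye: a pixel r from the principal point sees the ray r / f radians off the axis. A picture is of the moment at which its call begins: read the wrist's pose just before it. There is no depth.
- env.close_job(): hands the job in; it is judged then, once.
Trained networks look in a picture, given as the dict that the camera call returned (one of the last four; its "shot" number tells which), for a name from the list of things; names that differ only in an ending like _2 or _b are one class to them, and where a whole thing is asked for, a point or a joint stands for the part that bears it (a point fixed in the world has none). Each returns a list of dicts, best first, with "conf" (0 to 1); they miss things now and then, are a little off and sometimes report something else, mostly with a low value. They report only what shows in the picture. A call takes as long as a camera call. They do not tell look-alikes from the thing itself.
- env.recognise(picture, label): "extent" ([left, top, width, height] in pixels, round what is visible of it).
The state is a dict: "clock": time; "qpos": joint angles; "joint_vel": joint speeds; "effort": joint torques, N m; "tcp_pos": TCP position; "eef_rot": TCP orientation; "contact_force": force on the tool from outside, world axes, zero at the start; "ft_torque": the same for the moment, N m; "width": opening from 0.0 (shut) to 1.0 (fully open); "finger_force": force on a finger pad.
Only numpy, scipy, OpenCV 4.12 (cv2) and the standard library are available. Lean on these libraries where they do the work, as an engineer would, in place of code of your own. Each camera call takes 0.05 s, during which the arm holds its last target. There are 200 camera calls.

## Working session

There is one attempt and no reset: what is moved stays moved. The work goes in short steps, Python scripts to look and compute and a tool call to move; the robot and the scene stay as the last step left them, time stands still between calls to the robot, and variables do not carry over. Pictures are saved under pics/ and viewed, at most 10 in all, crops included, and the job is handed in when it is done.

Besides the shell and the picture viewer there is one more tool, called by a JSON object that holds its "api" and its "payload". jog_arm: Moves the arm, as the interface text tells. Its arguments: {"type":"object","properties":{"moves":{"type":"array","items":{"type":"object","properties":{"tx":{"type":"number"},"ty":{"type":"number"},"tz":{"type":"number"},"wx":{"type":"number"},"wy":{"type":"number"},"wz":{"type":"number"},"fingers":{"type":"number"}}}}},"required":["moves"]}

```bash
mkdir -p pics; cat > h.py <<'E'
import numpy as np, cv2
from rig import env
from scipy.spatial.transform import Rotation as R
def ray(pic,u,v):
    K=np.array(pic["intrinsics"]);T=np.array(pic["world_from_camera"])
    d=T[:3,:3]@np.linalg.solve(K,[u,v,1.]);return T[:3,3],d
def at(pic,u,v,z):
    o,d=ray(pic,u,v);return o+d*(z-o[2])/d[2]
def proj(pic,p):
    K=np.array(pic["intrinsics"]);T=np.linalg.inv(np.array(pic["world_from_camera"]))
    q=K@(T[:3,:3]@np.array(p)+T[:3,3]);return q[:2]/q[2]
def rot():
    s=env.observe();q=s["eef_rot"];return np.array(s["tcp_pos"]),R.from_quat([q[1],q[2],q[3],q[0]])
def save(pic,n): cv2.imwrite("pics/"+n,pic["pixels"][:,:,::-1])
E
python3 - <<'E'
from h import *
for n in("top","scene"):
    p=env.read_camera(n);save(p,n+"0.png")
    print(n,np.round(p["world_from_camera"],3).tolist(),np.round(p["intrinsics"],1).tolist())
    for l in("tray","stick","jar","spectacles","screwdriver"):
        print(l,[(np.round(r["extent"]).tolist(),round(r["conf"],2)) for r in env.recognise(p,l)[:4]])
p,r=rot();print(p,r.as_matrix().round(3))
E
```

```text
top [[-0.018, -0.99, 0.14, 0.455], [-0.999, 0.022, 0.027, 0.069], [-0.03, -0.14, -0.99, 0.985], [0.0, 0.0, 0.0, 1.0]] [[392.1, 0.0, 281.9], [0.0, 392.1, 206.8], [0.0, 0.0, 1.0]]
tray [([218.0, 191.0, 128.0, 90.0], 0.57)]
stick [([123.0, 247.0, 83.0, 20.0], 0.84), ([383.0, 253.0, 78.0, 42.0], 0.8), ([246.0, 217.0, 55.0, 24.0], 0.56)]
jar [([271.0, 278.0, 17.0, 17.0], 0.72)]
spectacles [([309.0, 168.0, 58.0, 37.0], 0.96)]
screwdriver [([219.0, 116.0, 40.0, 66.0], 0.76), ([309.0, 166.0, 58.0, 39.0], 0.4)]
scene [[0.59, 0.687, -0.424, 1.104], [0.807, -0.509, 0.299, -0.319], [-0.011, -0.519, -0.855, 1.142], [0.0, 0.0, 0.0, 1.0]] [[523.9, 0.0, 275.6], [0.0, 523.9, 214.2], [0.0, 0.0, 1.0]]
tray [([217.0, 163.0, 124.0, 82.0], 0.81)]
stick [([113.0, 218.0, 54.0, 71.0], 0.96), ([257.0, 195.0, 60.0, 20.0], 0.94), ([322.0, 127.0, 62.0, 31.0], 0.63)]
jar [([243.0, 154.0, 19.0, 31.0], 0.55)]
spectacles [([236.0, 261.0, 58.0, 21.0], 0.68)]
screwdriver [([359.0, 208.0, 23.0, 74.0], 0.74)]
[0.18042125 0.4930305  0.2313388 ] [[-0.939  0.344 -0.   ]
 [ 0.344  0.939  0.   ]
 [ 0.     0.    -1.   ]]
```

```bash
python3 - <<'E'
import cv2
a=cv2.imread("pics/top0.png")[100:310,170:420]
b=cv2.imread("pics/scene0.png")[110:300,190:410]
a=cv2.resize(a,None,fx=3,fy=3,interpolation=2)[:600,:];cv2.imwrite("pics/topc.png",a)
cv2.imwrite("pics/scenec.png",cv2.resize(b,None,fx=3,fy=3,interpolation=2))
E
```

```text
(no output)
```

View pics/topc.png

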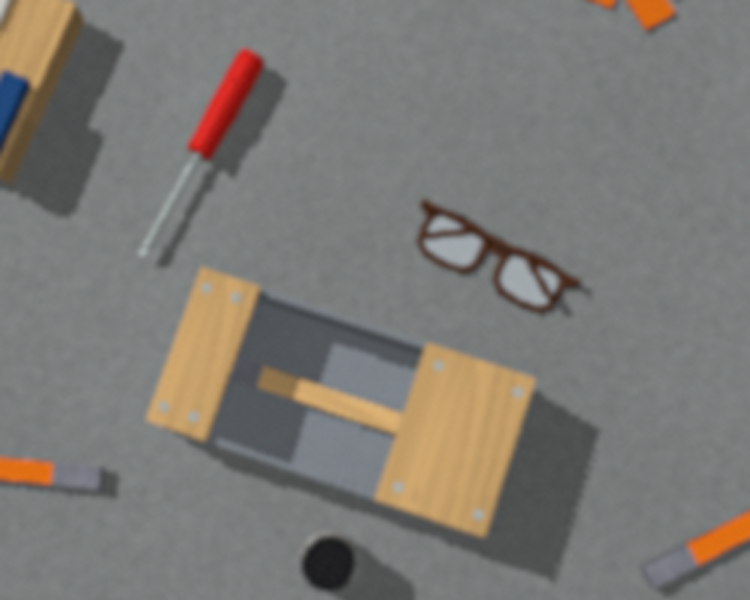

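View pics/scenec.png

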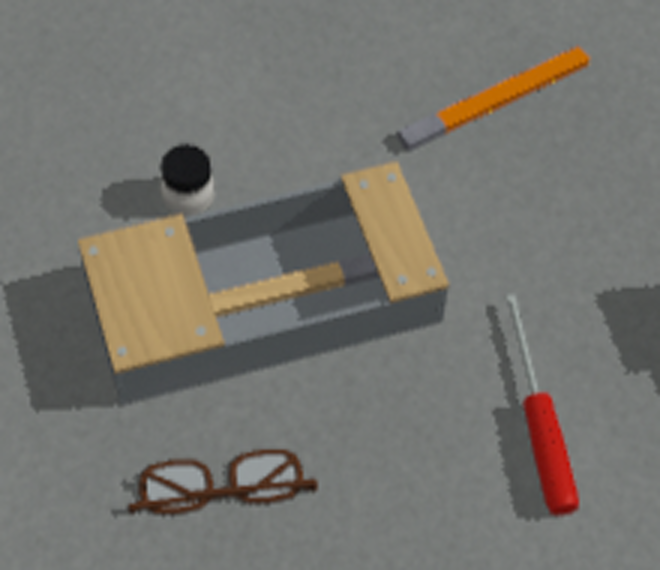

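The top view shows the tray with its shallow ledge at left and its deep ledge at right. The wood-coloured stick lies between them, and its emery wrap starts at about crop (259,378). Orange look-alikes are at both sides, the jar is at crop (328,563) and the spectacles and screwdriver are beyond the tray. The scene view agrees.

```bash
cat > meas.py <<'E'
from h import *
from scipy.optimize import least_squares
p=env.read_camera("top")
c=lambda x,y:((x+.5)/3-.5+170,(y+.5)/3-.5+100)
px=[(203,267),(260,288),(205,440),(148,418),(425,343),(535,380),(487,538),(375,498)]
ty=[(65,140),(65,90),(-65,90),(-65,140),(65,-50),(65,-140),(-65,-140),(-65,-50)]
W=np.array([at(p,*c(*q),.06)[:2] for q in px]);M=np.array(ty)/1000
Rm=lambda a:np.array([[np.cos(a),-np.sin(a)],[np.sin(a),np.cos(a)]])
s=least_squares(lambda v:(M@Rm(v[2]).T+v[:2]-W).ravel(),[.4,.07,-.3])
t,a=s.x[:2],s.x[2];print("tray",s.x.round(4),"resid mm",np.abs(s.fun).max()*1e3)
for n,q in dict(boundU=(262,367),boundL=(258,388),nearU=(400,411),nearL=(393,432)).items():
    w=at(p,*c(*q),.016);print(n,w.round(4),"tray mm",(Rm(a).T@(w[:2]-t)*1e3).round(1))
w=at(p,*c(328,563),.048);print("jar",w.round(3),(Rm(a).T@(w[:2]-t)*1e3).round(0))
E
python3 meas.py
```

```text
tray [ 0.5244  0.0921 -0.3498] resid mm 1.8760790650002441
boundU [0.556 0.158 0.016] tray mm [ 7.1 72.8]
boundL [0.5386 0.1615 0.016 ] tray mm [-10.4  70.1]
nearU [0.5173 0.0447 0.016 ] tray mm [  9.6 -47. ]
nearL [0.5002 0.0509 0.016 ] tray mm [ -8.6 -47. ]
jar [0.398 0.105 0.048] [-123.  -32.]
```

```bash
cat > go.py <<'E'
import sys
from h import *
T=np.array([.5244,.0921]);A=-.3498
Rz=lambda a:R.from_euler('z',a)
def W(x,y,z): return np.r_[T,0]+Rz(A).apply(np.array([x,y,z])/1e3)
def target(x,y,z,tilt=0,yaw=.018):
    # tool: x along stick +y, z down; tilt lifts end_a
    B=np.array([[0,1,0],[1,0,0],[0,0,-1.]]).T
    return W(x,y,z),Rz(A+yaw)*R.from_euler('x',tilt)*R.from_matrix(B)
if __name__=="__main__":
    g=[float(v) for v in sys.argv[1:]]
    p,r=rot();tp,tr=target(*g)
    print("shift",(r.inv().apply(tp-p)*1e3).round(1),"turn",(r.inv()*tr).as_rotvec().round(4))
    q=Rz(-A).apply(p-np.r_[T,0])*1e3;print("now tray",q.round(1),env.observe()["clock"])
E
python3 go.py -1.2 50 150; python3 go.py -1.2 50 90
```

```text
shift [-459.6 -208.3   81.3] turn [ 1.0000e-04 -1.0000e-04  1.5518e+00]
now tray [-460.6  258.8  231.4] 0.65
shift [-459.6 -208.3  141.3] turn [ 1.0000e-04 -1.0000e-04  1.5518e+00]
now tray [-460.6  258.8  231.4] 0.65
```

{"api": "jog_arm", "payload": {"moves": [{"tx": -460, "ty": -208, "tz": 81, "wz": 1.552, "fingers": 45}, {"tx": -460, "ty": -208, "tz": 81, "wz": 1.552, "fingers": 45}, {"tx": -460, "ty": -208, "tz": 81, "wz": 1.552, "fingers": 45}, {"tx": -460, "ty": -208, "tz": 81, "wz": 1.552, "fingers": 45}, {"tx": -460, "ty": -208, "tz": 81, "wz": 1.552, "fingers": 45}]}}

```text
schema error: expected keys tx, ty, tz, wx, wy, wz, fingers
```

```bash
python3 go.py -1.2 50 150
```

```text
shift [-459.6 -208.3   81.3] turn [ 1.0000e-04 -1.0000e-04  1.5518e+00]
now tray [-460.6  258.8  231.4] 0.65
```

{"api": "jog_arm", "payload": {"moves": [{"tx": -460, "ty": -208, "tz": 81, "wx": 0, "wy": 0, "wz": 1.552, "fingers": 45}, {"tx": -460, "ty": -208, "tz": 81, "wx": 0, "wy": 0, "wz": 1.552, "fingers": 45}, {"tx": -460, "ty": -208, "tz": 81, "wx": 0, "wy": 0, "wz": 1.552, "fingers": 45}, {"tx": -460, "ty": -208, "tz": 81, "wx": 0, "wy": 0, "wz": 1.552, "fingers": 45}, {"tx": -460, "ty": -208, "tz": 81, "wx": 0, "wy": 0, "wz": 1.552, "fingers": 45}]}}

```text
clock: 1.15
tcp_pos: [0.3578, 0.3189, 0.1917]
eef_rot: [0.0, 0.525, 0.851, 0.0]
contact_force: [0.5, 0.9, 0.3]
width: 0.529
finger_force: 0.0
```

```bash
python3 go.py -1.2 50 150
```

```text
shift [-242.1   82.9   41.7] turn [ 9.000e-04 -6.000e-04  7.961e-01]
now tray [-234.2  155.9  191.7] 1.15
```

{"api": "jog_arm", "payload": {"moves": [{"tx": -242, "ty": 83, "tz": 42, "wx": 0, "wy": 0, "wz": 0.796, "fingers": 45}, {"tx": -242, "ty": 83, "tz": 42, "wx": 0, "wy": 0, "wz": 0.796, "fingers": 45}, {"tx": -242, "ty": 83, "tz": 42, "wx": 0, "wy": 0, "wz": 0.796, "fingers": 45}, {"tx": -242, "ty": 83, "tz": 42, "wx": 0, "wy": 0, "wz": 0.796, "fingers": 45}, {"tx": -242, "ty": 83, "tz": 42, "wx": 0, "wy": 0, "wz": 0.796, "fingers": 45}]}}

```text
clock: 1.65
tcp_pos: [0.5351, 0.1468, 0.1511]
eef_rot: [0.0, 0.801, 0.599, 0.0]
contact_force: [0.2, 1.3, -0.4]
width: 0.526
finger_force: 0.0
```

```bash
python3 go.py -1.2 50 110
```

```text
shift [-5.5  7.2 41.1] turn [ 0.0005 -0.0006  0.0454]
now tray [ -8.7  55.  151.1] 1.65
```

{"api": "jog_arm", "payload": {"moves": [{"tx": -1, "ty": 1, "tz": 40, "wx": 0, "wy": 0, "wz": 0.0, "fingers": 45}, {"tx": -1, "ty": 1, "tz": 40, "wx": 0, "wy": 0, "wz": 0.0, "fingers": 45}, {"tx": -1, "ty": 1, "tz": 40, "wx": 0, "wy": 0, "wz": 0.0, "fingers": 45}]}}

```text
clock: 1.95
tcp_pos: [0.5331, 0.147, 0.1101]
eef_rot: [-0.001, 0.799, 0.602, -0.002]
contact_force: [-0.2, 0.4, 0.7]
width: 0.53
finger_force: 0.0
```

```bash
python3 go.py -1.2 50 110; python3 - <<'E'
from h import *
p=env.read_camera("wrist");save(p,"w1.png")
print(np.round(p["hand_eye"],3).tolist(),np.round(p["intrinsics"],1).tolist())
E
```

```text
shift [-5.2  9.1  0.1] turn [-0.0034  0.0014  0.0518]
now tray [-10.7  54.6 110.1] 1.95
[[-0.001, -0.953, -0.303, 0.076], [1.0, -0.0, -0.001, -0.001], [0.0, -0.303, 0.953, -0.142], [0.0, 0.0, 0.0, 1.0]] [[325.2, 0.0, 280.8], [0.0, 325.2, 201.8], [0.0, 0.0, 1.0]]
```

View pics/w1.png

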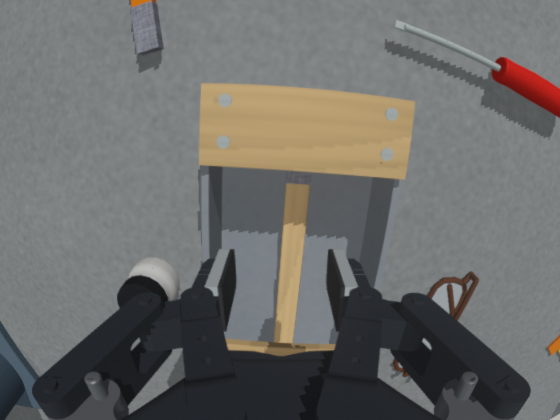

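The wrist view shows the stick between the fingers, with the wood edge at (298,185) just short of the shallow ledge and its lower end at (285,340). The stick is tilted a little clockwise to the tool.

```bash
cat > wr.py <<'E'
from h import *
from go import T,A,Rz
def wat(pic,u,v,z,p,r):
    K=np.array(pic["intrinsics"]);H=np.array(pic["hand_eye"])
    d=np.array([u-K[0,2],v-K[1,2]]);th=np.hypot(*d)/K[0,0];n=d/np.hypot(*d)
    c=np.r_[n*np.sin(th),np.cos(th)]
    o=p+r.apply(H[:3,3]);w=r.apply(H[:3,:3]@c)
    return o+w*(z-o[2])/w[2]
E
python3 - <<'E'
from wr import *
p,r=rot();pic=env.read_camera("wrist")
for u,v,z in [(287,185,.016),(309,186,.016),(276,340,.016),(295,341,.016),(200,165,.06),(407,179,.06),(202,84,.06),(413,101,.06)]:
    w=wat(pic,u,v,z,p,r);print((u,v),w.round(4),"tray",(Rz(-A).apply(w-np.r_[T,0])*1e3).round(1),"tool",(r.inv().apply(w-p)*1e3).round(1))
E
python3 go.py -1.2 50 110
```

```text
(287, 185) [0.5421 0.1601 0.016 ] tray [-6.7 69.9 16. ] tool [14.   3.9 96.1]
(309, 186) [0.5579 0.1548 0.016 ] tray [10.  70.4 16. ] tool [13.3 20.7 96.1]
(276, 340) [0.4912 0.0166 0.016 ] tray [ -5.4 -82.3  16. ] tool [-137.9   -5.4   96.1]
(295, 341) [0.5083 0.0102 0.016 ] tray [ 12.9 -82.4  16. ] tool [-139.3   12.8   96.1]
(200, 165) [0.4962 0.1988 0.06  ] tray [-63.1  90.6  60. ] tool [ 38.6 -50.8  52.1]
(407, 179) [0.6204 0.1543 0.06  ] tray [68.9 91.3 60. ] tool [30.1 80.8 52.2]
(202, 84) [0.5129 0.2458 0.06  ] tray [-63.5 140.5  60. ] tool [ 88.4 -47.7  52.1]
(413, 101) [0.6348 0.2024 0.06  ] tray [ 65.9 141.5  60. ] tool [80.3 81.4 52.2]
shift [-6.8  7.4  3.3] turn [ 0.0027 -0.0015  0.0531]
now tray [ -9.   56.3 113.3] 2.05
```

{"api": "jog_arm", "payload": {"moves": [{"tx": -6, "ty": 10, "tz": 2, "wx": 0.003, "wy": -0.001, "wz": 0.05, "fingers": 45}, {"tx": -6, "ty": 10, "tz": 30, "wx": 0.003, "wy": -0.001, "wz": 0.05, "fingers": 45}, {"tx": -6, "ty": 10, "tz": 60, "wx": 0.003, "wy": -0.001, "wz": 0.05, "fingers": 45}, {"tx": -6, "ty": 10, "tz": 60, "wx": 0.003, "wy": -0.001, "wz": 0.05, "fingers": 45}, {"tx": -6, "ty": 10, "tz": 60, "wx": 0.003, "wy": -0.001, "wz": 0.05, "fingers": 45}]}}

```text
clock: 2.55
tcp_pos: [0.5428, 0.1395, 0.053]
eef_rot: [-0.001, 0.813, 0.582, -0.001]
contact_force: [-0.4, 0.3, -0.3]
width: 0.533
finger_force: 0.0
```

```bash
python3 go.py 1.5 50 7
```

```text
shift [-0.8  0.5 46. ] turn [-0.0015  0.0003  0.0032]
now tray [ 1.  50.9 53. ] 2.55
```

{"api": "jog_arm", "payload": {"moves": [{"tx": 0, "ty": 0, "tz": 30, "wx": 0, "wy": 0, "wz": 0, "fingers": 45}, {"tx": 0, "ty": 0, "tz": 42, "wx": 0, "wy": 0, "wz": 0, "fingers": 45}, {"tx": 0, "ty": 0, "tz": 45, "wx": 0, "wy": 0, "wz": 0, "fingers": 40}, {"tx": 0, "ty": 0, "tz": 45, "wx": 0, "wy": 0, "wz": 0, "fingers": 30}, {"tx": 0, "ty": 0, "tz": 45, "wx": 0, "wy": 0, "wz": 0, "fingers": 24}]}}

```text
clock: 3.05
tcp_pos: [0.5433, 0.1389, 0.0078]
eef_rot: [-0.0, 0.814, 0.581, -0.0]
contact_force: [-0.0, -0.8, 0.6]
width: 0.288
finger_force: 0.0
```

```bash
python3 go.py 1.5 50 7; python3 - <<'E'
from h import *
save(env.read_camera("wrist"),"w2.png")
E
```

```text
shift [-0.4 -0.3  0.8] turn [-0.0009  0.      0.0019]
now tray [ 1.8 50.4  7.8] 3.05
```

View pics/w2.png

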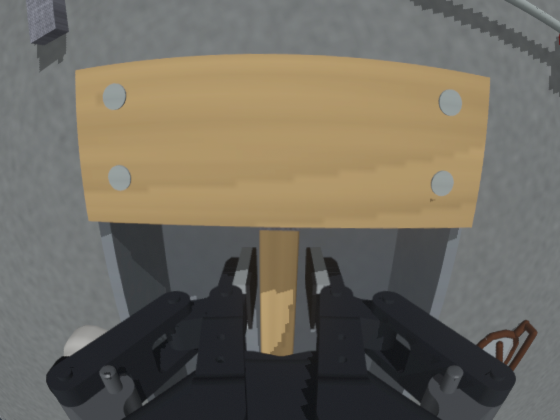

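The stick, at column 278, lies centred between the pads at columns 250 and 312, so I'll close.

{"api": "jog_arm", "payload": {"moves": [{"tx": 0, "ty": 0, "tz": 0, "wx": 0, "wy": 0, "wz": 0, "fingers": 10}, {"tx": 0, "ty": 0, "tz": 0, "wx": 0, "wy": 0, "wz": 0, "fingers": 5}, {"tx": 0, "ty": 0, "tz": 0, "wx": 0, "wy": 0, "wz": 0, "fingers": 5}, {"tx": 0, "ty": 0, "tz": 0, "wx": 0, "wy": 0, "wz": 0, "fingers": 5}]}}

```text
clock: 3.5
tcp_pos: [0.5436, 0.1388, 0.0079]
eef_rot: [-0.0, 0.814, 0.581, 0.0]
contact_force: [-1.2, -0.6, 6.2]
width: 0.189
finger_force: 61.9
```

{"api": "jog_arm", "payload": {"moves": [{"tx": 0, "ty": 0, "tz": -3, "wx": 0, "wy": 0, "wz": 0, "fingers": 5}, {"tx": 0, "ty": 0, "tz": -5, "wx": 0, "wy": 0, "wz": 0, "fingers": 5}, {"tx": 0, "ty": 0, "tz": -5, "wx": 0, "wy": 0, "wz": 0, "fingers": 5}]}}

```text
clock: 3.8
tcp_pos: [0.5421, 0.1386, 0.0111]
eef_rot: [-0.001, 0.814, 0.581, -0.001]
contact_force: [-0.5, -0.2, 0.3]
width: 0.185
finger_force: 61.2
```

```bash
python3 go.py 1.5 15 12
```

```text
shift [-34.7   0.1  -0.9] turn [-0.0033  0.0012  0.0018]
now tray [ 0.7 49.7 11.1] 3.8
```

{"api": "jog_arm", "payload": {"moves": [{"tx": -10, "ty": 0, "tz": 0, "wx": 0, "wy": 0, "wz": 0, "fingers": 5}, {"tx": -20, "ty": 0, "tz": 0, "wx": 0, "wy": 0, "wz": 0, "fingers": 5}, {"tx": -30, "ty": 0, "tz": 0, "wx": 0, "wy": 0, "wz": 0, "fingers": 5}, {"tx": -35, "ty": 0, "tz": 0, "wx": 0, "wy": 0, "wz": 0, "fingers": 5}, {"tx": -35, "ty": 0, "tz": 0, "wx": 0, "wy": 0, "wz": 0, "fingers": 5}]}}

```text
clock: 4.3
tcp_pos: [0.5305, 0.1045, 0.0111]
eef_rot: [-0.001, 0.814, 0.581, -0.001]
contact_force: [0.1, 0.6, -0.6]
width: 0.184
finger_force: 61.2
```

```bash
python3 go.py 1.5 15 12; python3 - <<'E'
from h import *
save(env.read_camera("wrist"),"w3.png")
E
```

```text
shift [ 1.3  0.  -0.9] turn [-0.0033  0.0013  0.0002]
now tray [ 1.5 13.7 11.1] 4.3
```

View pics/w3.png

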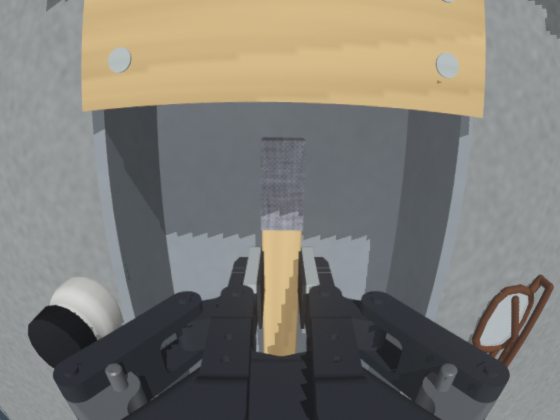

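The wrist view shows the whole emery end clear of the shallow ledge: the end face is at row 138 and the ledge edge at row 102. Next I'll tilt the stick about end_b.

{"api": "jog_arm", "payload": {"moves": [{"tx": -0.8, "ty": 0, "tz": -11, "wx": 0, "wy": 0.08, "wz": 0, "fingers": 5}, {"tx": -2.4, "ty": 0, "tz": -22, "wx": 0, "wy": 0.16, "wz": 0, "fingers": 5}, {"tx": -5, "ty": 0, "tz": -33, "wx": 0, "wy": 0.24, "wz": 0, "fingers": 5}, {"tx": -8, "ty": 0, "tz": -43.5, "wx": 0, "wy": 0.32, "wz": 0, "fingers": 5}, {"tx": -10, "ty": 0, "tz": -47.5, "wx": 0, "wy": 0.35, "wz": 0, "fingers": 5}]}}

```text
clock: 4.85
tcp_pos: [0.5283, 0.0951, 0.0599]
eef_rot: [-0.102, 0.802, 0.572, 0.142]
contact_force: [-0.1, 0.7, -0.6]
width: 0.184
finger_force: 61.2
```

{"api": "jog_arm", "payload": {"moves": [{"tx": 0, "ty": 0, "tz": 0, "wx": 0, "wy": 0, "wz": 0, "fingers": 5}, {"tx": 0, "ty": 0, "tz": 0, "wx": 0, "wy": 0, "wz": 0, "fingers": 5}]}}

```text
clock: 5.05
tcp_pos: [0.5279, 0.096, 0.0588]
eef_rot: [-0.102, 0.802, 0.572, 0.14]
contact_force: [0.2, 0.4, -1.0]
width: 0.188
finger_force: 61.2
```

```bash
python3 go.py 1.5 3 59 .35; python3 - <<'E'
from h import *
p=env.read_camera("scene");a=p["pixels"][110:300,190:410,::-1]
cv2.imwrite("pics/s2.png",cv2.resize(a,None,fx=3,fy=3,interpolation=2))
E
```

```text
shift [-1.7 -0.5 -0.9] turn [-0.0032  0.0016  0.0005]
now tray [ 2.   4.9 58.8] 5.05
```

View pics/s2.png

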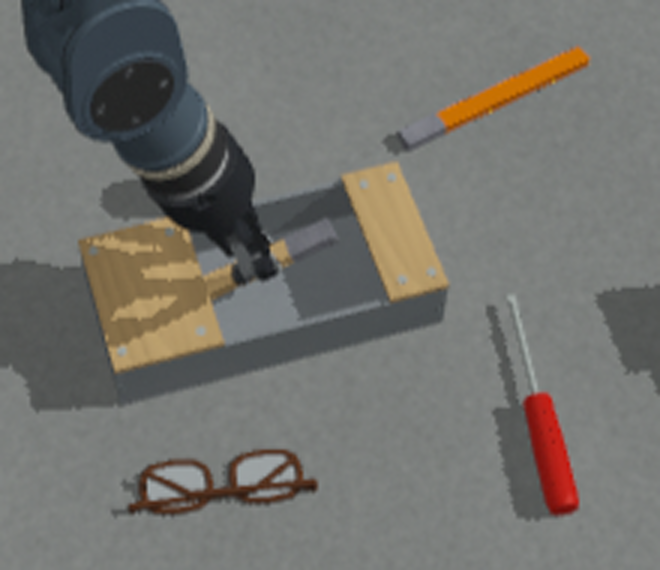

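The stick slants up out of the gap with its emery end above the ledges, and nothing touches. I'll draw it out along its axis.

{"api": "jog_arm", "payload": {"moves": [{"tx": 22, "ty": 0, "tz": 0, "wx": 0, "wy": 0, "wz": 0, "fingers": 5}, {"tx": 46, "ty": 0, "tz": 0, "wx": 0, "wy": 0, "wz": 0, "fingers": 5}, {"tx": 70, "ty": 0, "tz": 0, "wx": 0, "wy": 0, "wz": 0, "fingers": 5}, {"tx": 94, "ty": 0, "tz": 0, "wx": 0, "wy": 0, "wz": 0, "fingers": 5}, {"tx": 112, "ty": 0, "tz": 0, "wx": 0, "wy": 0, "wz": 0, "fingers": 5}]}}

```text
clock: 5.6
tcp_pos: [0.5622, 0.1979, 0.0973]
eef_rot: [-0.102, 0.801, 0.573, 0.14]
contact_force: [0.6, -0.8, 0.0]
width: 0.187
finger_force: 61.2
```

{"api": "jog_arm", "payload": {"moves": [{"tx": 0, "ty": 0, "tz": 0, "wx": 0, "wy": 0, "wz": 0, "fingers": 5}]}}

```text
clock: 5.7
tcp_pos: [0.5629, 0.1984, 0.0982]
eef_rot: [-0.102, 0.8, 0.574, 0.141]
contact_force: [-0.0, -0.4, -0.7]
width: 0.187
finger_force: 61.2
```

```bash
python3 go.py 1.5 108 180 .35;python3 go.py 1.5 90 190 0
```

```text
shift [ 23.3   1.6 -78.6] turn [-0.0029 -0.0003  0.0054]
now tray [ -0.3 113.1  98.2] 5.7
shift [  9.8   1.2 -94.2] turn [-0.0019 -0.3503  0.0059]
now tray [ -0.3 113.1  98.2] 5.7
```

{"api": "jog_arm", "payload": {"moves": [{"tx": 10, "ty": 0, "tz": -28, "wx": 0, "wy": 0, "wz": 0, "fingers": 5}, {"tx": 20, "ty": 0, "tz": -55, "wx": 0, "wy": 0, "wz": 0, "fingers": 5}, {"tx": 27, "ty": 0, "tz": -75, "wx": 0, "wy": 0, "wz": 0, "fingers": 5}, {"tx": 20, "ty": 0, "tz": -85, "wx": 0, "wy": -0.12, "wz": 0, "fingers": 5}, {"tx": 14, "ty": 0, "tz": -92, "wx": 0, "wy": -0.24, "wz": 0, "fingers": 5}]}}

```text
clock: 6.2
tcp_pos: [0.5565, 0.1766, 0.1898]
eef_rot: [-0.031, 0.813, 0.58, 0.042]
contact_force: [0.9, -0.2, -1.6]
width: 0.185
finger_force: 61.2
```

```bash
python3 go.py 1.5 80 190 0
```

```text
shift [-10.4   0.1  -1.3] turn [-0.0006 -0.1044  0.0004]
now tray [  1.2  90.4 189.8] 6.2
```

{"api": "jog_arm", "payload": {"moves": [{"tx": -5, "ty": 0, "tz": 0, "wx": 0, "wy": -0.06, "wz": 0, "fingers": 5}, {"tx": -10, "ty": 0, "tz": 0, "wx": 0, "wy": -0.105, "wz": 0, "fingers": 5}, {"tx": -10, "ty": 0, "tz": 0, "wx": 0, "wy": -0.105, "wz": 0, "fingers": 5}, {"tx": -10, "ty": 0, "tz": 0, "wx": 0, "wy": -0.105, "wz": 0, "fingers": 5}, {"tx": -10, "ty": 0, "tz": 0, "wx": 0, "wy": -0.105, "wz": 0, "fingers": 5}]}}

```text
clock: 6.7
tcp_pos: [0.5528, 0.1685, 0.1868]
eef_rot: [-0.003, 0.814, 0.581, 0.001]
contact_force: [-0.4, -0.7, 0.9]
width: 0.188
finger_force: 61.2
```

```bash
python3 go.py 1.5 80 190 0; python3 - <<'E'
from h import *
p=env.read_camera("scene");a=p["pixels"][60:300,150:410,::-1]
cv2.imwrite("pics/s3.png",cv2.resize(a,None,fx=2.4,fy=2.4,interpolation=2))
E
```

```text
shift [-1.6  0.9 -3.2] turn [-0.0037 -0.004   0.0015]
now tray [  0.5  81.6 186.8] 6.7
```

View pics/s3.png

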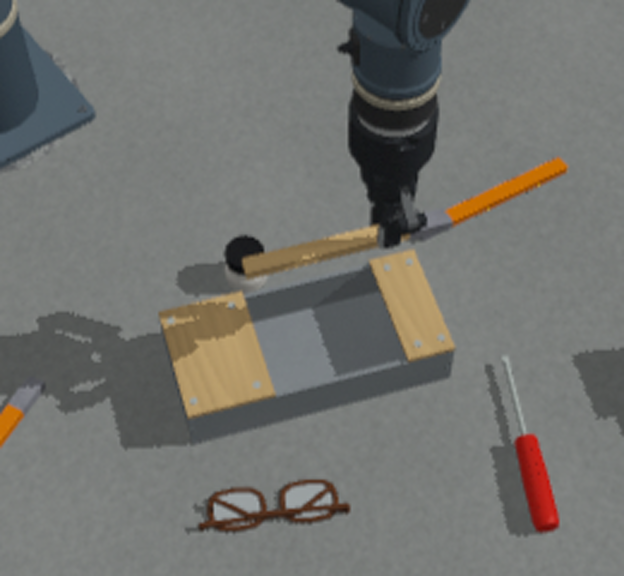

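The stick is held above the tray, parallel to its long edges and so level, running from crop (247,267) to about (430,222). The jar, spectacles and screwdriver have not moved.

{"api": "jog_arm", "payload": {"moves": [{"tx": 0, "ty": 0, "tz": 0, "wx": 0, "wy": 0, "wz": 0, "fingers": 5}, {"tx": 0, "ty": 0, "tz": 0, "wx": 0, "wy": 0, "wz": 0, "fingers": 5}, {"tx": 0, "ty": 0, "tz": 0, "wx": 0, "wy": 0, "wz": 0, "fingers": 5}]}}

```text
clock: 7.05
tcp_pos: [0.5531, 0.1686, 0.1873]
eef_rot: [-0.002, 0.814, 0.581, 0.001]
contact_force: [-0.4, 0.9, -0.4]
width: 0.186
finger_force: 61.2
```

```bash
python3 -c "
from rig import env
print(env.close_job())"
```

```text
the job is handed in; nothing more can be done
None
```

The emery stick came out slantwise through the gap and is held still and level about 12 cm above the ledges; the job is handed in at about 7 s on the clock, but no verdict was returned.

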